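# Cure the rocking corner of the decorating turntable

## Robot

A 7-joint arm with a two-finger parallel gripper is mounted at the origin on the work surface. World frame = base frame: x ahead of the robot, y to its left, z up, the work surface at z = 0. Lengths are in m, angles in degrees, forces in N, time in s.
With the tool pointing down it reaches from about 0.4 to 0.85 m from the base axis. Payload 4.4 kg.
Tool frame: the origin (TCP) lies between the finger pads; the fingertips stand ahead of it and the grasp point (between the pads) lies 2 mm behind it (ctrl.tcp_to_tips is the z of the fingertips in the tool frame, in m); z points along the fingers, x is the direction in which the jaws open and shut, and the axes are right-handed (so a half turn about z gives the same grasp; the last joint's range is limited). The gripper opens to 94 mm and grips with 3 to 60 N. Pads are 16 mm wide; open, the fingers measure 119 mm over their backs; the gripper's body (75 mm by 177 mm) begins 78 mm behind the grasp point.
Start: joints at [-75.734, 36.005, 2.206, 86.941, -1.547, 57.084, -1.146], TCP at [0.201, 0.618, 0.222] pointing down, gripper open.
Joint ranges: [-175.42, 175.42], [-21.48, 121.26], [-71.46, 75.88], [10.55, 141.38], [-63.04, 243.04], [13.31, 113.54], [-168.57, 168.57]. Speed limits (degrees/s): [147.25, 147.25, 180, 180, 180, 180, 180].

## Interface

Orientations are given as [roll, pitch, yaw] about the fixed x, y, z axes, in that order (R = Rz(yaw) Ry(pitch) Rx(roll)).
In Python, from plant import sensors, vision, hand_in, ctrl gives the robot as it stands.
- The arm moves only by the tool step_arm, never from a script. Its argument "moves" is a list of rows, each a list of 5 numbers: the opening in per cent of the stroke, from 0 (shut) to 100 (fully open), then the shift along the tool's x, y, z in cm, then the turn about the tool's z in rad. A call has 1 to 10 rows; each row shifts and turns the commanded pose from where the row before left it, along the tool's axes as they then stand; what a row does not reach is not made up. A row lasts 1/12 s, in which the tool goes at most 41.7 mm and 7.16 degrees, less where a joint would pass 70% of its speed; a pose out of reach is approached as far as the arm can. A call with a gripper value outside its range is refused whole. The fingers move at their own pace and stop on an object; "newtons" is the grip in N (left out, the last holds). Time passes only in rows, so rows that do not move let the fingers close. It gives the time, the measured TCP pose, the force and the opening at its end, in the units of the state.
- sensors.read_state(): the state, without advancing time (a new reading comes with each control period).
- vision.get_image(name): name is "scene" or "side" or "wrist"; returns a dict with "pixels" (420x560x3 uint8, blue, green, red), "z_map" (420x560 float32, m along the optical axis (not along the pixel's ray), 0 where there is no reading), "fx", "fy", "cx", "cy" (pixels), "rvec" (rotation vector, rad) and "tvec" (3), from world to camera coordinates, as OpenCV has them; the wrist camera has in their place "tool_from_camera" (4x4, takes a point from camera to tool coordinates, whose origin is the TCP and whose axes are the tool frame's). Camera axes: x right, y down, z forward; pixel columns grow to the right and rows downward; lengths in m; the calibration is good to about 2 mm. The wrist camera is an equidistant fisheye: a pixel r from the principal point sees the ray r / f radians off the axis. A picture is of the moment at which its call begins: read the wrist's pose just before it.
- hand_in(): hands the job in, once; it reports no verdict.
Trained networks look in the newest picture that a camera, given by its name, has taken for a name from the list of things; names that differ only in an ending like _2 or _b are one class to them, and where a whole thing is asked for, a point or a joint stands for the part that bears it (a point fixed in the world has none). Each returns a list of dicts, best first, with "score" (0 to 1); they miss things now and then, are a little off and sometimes report something else, mostly with a low value. They report only what shows in the picture. A call takes as long as a camera call. They do not tell look-alikes from the thing itself.
- vision.find_in(camera, label): "box" ([left, top, right, bottom] in pixels, round what is visible of it).
- vision.masks_of(camera, label): "mask" (420x560 bool, what is visible of it) and "box" ([left, top, right, bottom] in pixels, round what is visible of it).
The state is a dict: "time": time; "joint_pos": joint angles; "joint_vel": joint speeds; "tau": joint torques, N m; "ee_pos": TCP position; "tcp_rot": TCP orientation; "wrist_force": force on the tool from outside, world axes, zero at the start; "wrist_torque": the same for the moment, N m; "gripper_width": finger opening in m.
Only numpy, scipy, OpenCV 4.12 (cv2) and the standard library are available. Lean on these libraries where they do the work, as an engineer would, in place of code of your own. Each camera call takes 0.05 s, during which the arm holds its last target.

## Task

The turntable's base plate rocks at one corner: press down on its corners with the fingertips until you find the one that sinks, then push that corner's shim in along its rail until its upright tab lies flat against the plate's edge. Finish while holding: press down firmly on that same corner again, to show that it no longer sinks, and stay there pressing. Pick nothing up, and leave the other three shims, the plate, the bowl and the things standing around where they are.

Things in the scene. Friction and masses are not known exactly. Their poses are not given: they have to be found in the camera images.
- plate: The turntable's grey steel base plate, loose, about 5.5 kg with the low turntable on it (disc 150 mm across, top 53 mm above the plate's underside, turns freely): 220 mm (x) by 280 mm (y), 10 mm thick. Origin: centre of its underside, level, 36 mm above the bench (top face at 46 mm). x points away from the robot, y to its left, within about 0.15 rad.
- bearers: Two dark steel rails, fixed, on which the plate stands; axes as the plate's, origin on the bench under its centre. Each is 56 mm wide, 450 mm long along y, centre lines at x = -80 and +80 mm, top 30 mm above the bench. Hidden between rail and plate: a fixed steel packing disc, 28 mm across, 6 mm thick, under each of three press points; at the fourth it is lost.
- corner_front_left (a point): Press point on the plate's top face at its near left corner (seen from the robot), 30 mm in from both edges, straight above that corner's support. A firm corner does not sink under a press; the rocking one tips down at 6 to 9 N, stops about 4.5 mm lower when the plate's edge meets the rail, and comes back up when let go. About 15 N tells them apart; they look alike.
- corner_front_right (a point): Press point on the plate's top face at its near right corner (seen from the robot), 30 mm in from both edges, straight above that corner's support. A firm corner does not sink under a press; the rocking one tips down at 6 to 9 N, stops about 4.5 mm lower when the plate's edge meets the rail, and comes back up when let go. About 15 N tells them apart; they look alike.
- corner_back_left (a point): Press point on the plate's top face at its far left corner (seen from the robot), 30 mm in from both edges, straight above that corner's support. A firm corner does not sink under a press; the rocking one tips down at 6 to 9 N, stops about 4.5 mm lower when the plate's edge meets the rail, and comes back up when let go. About 15 N tells them apart; they look alike.
- corner_back_right (a point): Press point on the plate's top face at its far right corner (seen from the robot), 30 mm in from both edges, straight above that corner's support. A firm corner does not sink under a press; the rocking one tips down at 6 to 9 N, stops about 4.5 mm lower when the plate's edge meets the rail, and comes back up when let go. About 15 N tells them apart; they look alike.
- shim_front_left: The near left corner's loose steel shim on the rail's left end: a flat plate 46 mm wide, 5.5 thick, 48 long, thinner at the tip, with an upright tab (46 wide, 6 thick, 26 tall) at its outer end, between 4 mm lips. Origin: underside, centre of the tab's inner face; x: the way it goes in. Tip starts 8-18 mm outside the plate; slides in 56-66 mm at under 2 N; a packing disc stops it 16 mm in.
- shim_front_right: The near right corner's loose steel shim on the rail's right end: a flat plate 46 mm wide, 5.5 thick, 48 long, thinner at the tip, with an upright tab (46 wide, 6 thick, 26 tall) at its outer end, between 4 mm lips. Origin: underside, centre of the tab's inner face; x: the way it goes in. Tip starts 8-18 mm outside the plate; slides in 56-66 mm at under 2 N; a packing disc stops it 16 mm in.
- shim_back_left: The far left corner's loose steel shim on the rail's left end: a flat plate 46 mm wide, 5.5 thick, 48 long, thinner at the tip, with an upright tab (46 wide, 6 thick, 26 tall) at its outer end, between 4 mm lips. Origin: underside, centre of the tab's inner face; x: the way it goes in. Tip starts 8-18 mm outside the plate; slides in 56-66 mm at under 2 N; a packing disc stops it 16 mm in.
- shim_back_right: The far right corner's loose steel shim on the rail's right end: a flat plate 46 mm wide, 5.5 thick, 48 long, thinner at the tip, with an upright tab (46 wide, 6 thick, 26 tall) at its outer end, between 4 mm lips. Origin: underside, centre of the tab's inner face; x: the way it goes in. Tip starts 8-18 mm outside the plate; slides in 56-66 mm at under 2 N; a packing disc stops it 16 mm in.
- bowl: White bowl, 116 mm across, 50 mm tall, standing loose on the turntable (foot 89 mm above the bench). Origin: centre of its foot. Not to be disturbed.
- bottle: Clear bottle, 60 mm across, 170 mm tall, on the bench. Origin: centre of its underside. Not to be disturbed.
- brush_pot: Terracotta pot, 76 mm across, 90 mm tall, with brushes up to 205 mm. Origin: centre of its underside. Not to be disturbed.
- glaze_jar: Amber glass jar with a dark cap, 64 mm across, 75 mm tall, on the bench beyond the plate. Origin: centre of its underside. Not to be disturbed.
Mind the look-alikes: they are no part of the job. What is shaped like the shim_front_right but orange or yellow is not meant.

How it is judged (in metres and radians):
On the way, in this order (a step that is already met when the one before it is completed fails the run):
1. the fingers press the rocking corner down (it sinks by more than 2.5 mm) (contact force between the fingers and plate above 3 N and ((horizontal distance between the grasp point and corner_front_left below 0.07 m and height (world z) of corner_front_left below 0.0435 m) or (horizontal distance between the grasp point and corner_front_right below 0.07 m and height (world z) of corner_front_right below 0.0435 m) or (horizontal distance between the grasp point and corner_back_left below 0.07 m and height (world z) of corner_back_left below 0.0435 m) or (horizontal distance between the grasp point and corner_back_right below 0.07 m and height (world z) of corner_back_right below 0.0435 m))), for 0.1 s.
2. that corner's shim is home, its tab against the plate's edge (((y of shim_front_left in the frame of plate below 0.1435 m and x of shim_front_left in the frame of plate between -0.09 and -0.07 m and angle between shim_front_left's own z axis and vertical below 0.05 rad) or (y of shim_front_right in the frame of plate above -0.1435 m and x of shim_front_right in the frame of plate between -0.09 and -0.07 m and angle between shim_front_right's own z axis and vertical below 0.05 rad) or (y of shim_back_left in the frame of plate below 0.1435 m and x of shim_back_left in the frame of plate between 0.07 and 0.09 m and angle between shim_back_left's own z axis and vertical below 0.05 rad) or (y of shim_back_right in the frame of plate above -0.1435 m and x of shim_back_right in the frame of plate between 0.07 and 0.09 m and angle between shim_back_right's own z axis and vertical below 0.05 rad))), for 0.1 s.
At the end, for the whole second after the job is handed in: One shim is home (tab within 3.5 mm of the plate edge, flat on its rail); the fingers press the plate at that corner (grasp point within 70 mm) with over 7 N and it stays within 2 mm of level; the other shims are within 8 mm, the plate within 15 mm, of their start (contact force between the fingers and plate above 7 N and linear speed of plate below 0.02 m/s and distance of plate from where it was at the start of the episode below 0.015 m and (((y of shim_front_left in the frame of plate below 0.1435 m and x of shim_front_left in the frame of plate between -0.09 and -0.07 m and angle between shim_front_left's own z axis and vertical below 0.05 rad) and horizontal distance between the grasp point and corner_front_left below 0.07 m and height (world z) of corner_front_left above 0.044 m and distance of each of shim_front_right, shim_back_left, shim_back_right from where it was at the start of the episode below 0.008 m and height (world z) of shim_front_left between 0.027 and 0.034 m) or ((y of shim_front_right in the frame of plate above -0.1435 m and x of shim_front_right in the frame of plate between -0.09 and -0.07 m and angle between shim_front_right's own z axis and vertical below 0.05 rad) and horizontal distance between the grasp point and corner_front_right below 0.07 m and height (world z) of corner_front_right above 0.044 m and distance of each of shim_front_left, shim_back_left, shim_back_right from where it was at the start of the episode below 0.008 m and height (world z) of shim_front_right between 0.027 and 0.034 m) or ((y of shim_back_left in the frame of plate below 0.1435 m and x of shim_back_left in the frame of plate between 0.07 and 0.09 m and angle between shim_back_left's own z axis and vertical below 0.05 rad) and horizontal distance between the grasp point and corner_back_left below 0.07 m and height (world z) of corner_back_left above 0.044 m and distance of each of shim_front_left, shim_front_right, shim_back_right from where it was at the start of the episode below 0.008 m and height (world z) of shim_back_left between 0.027 and 0.034 m) or ((y of shim_back_right in the frame of plate above -0.1435 m and x of shim_back_right in the frame of plate between 0.07 and 0.09 m and angle between shim_back_right's own z axis and vertical below 0.05 rad) and horizontal distance between the grasp point and corner_back_right below 0.07 m and height (world z) of corner_back_right above 0.044 m and distance of each of shim_front_left, shim_front_right, shim_back_left from where it was at the start of the episode below 0.008 m and height (world z) of shim_back_right between 0.027 and 0.034 m))); the arm keeps its last pose, push and grip.
It fails at once if a second shim is disturbed (two shims moved by more than 8 mm) (distance of each of shim_front_left, shim_front_right from where it was at the start of the episode above 0.008 m or distance of each of shim_front_left, shim_back_left from where it was at the start of the episode above 0.008 m or distance of each of shim_front_left, shim_back_right from where it was at the start of the episode above 0.008 m or distance of each of shim_front_right, shim_back_left from where it was at the start of the episode above 0.008 m or distance of each of shim_front_right, shim_back_right from where it was at the start of the episode above 0.008 m or distance of each of shim_back_left, shim_back_right from where it was at the start of the episode above 0.008 m).
It fails at once if a shim is lifted off its rail, carried or tipped over ((height (world z) of shim_front_left above 0.04 m or height (world z) of shim_front_left below 0.018 m or angle between shim_front_left's own z axis and vertical above 0.4 rad) or (height (world z) of shim_front_right above 0.04 m or height (world z) of shim_front_right below 0.018 m or angle between shim_front_right's own z axis and vertical above 0.4 rad) or (height (world z) of shim_back_left above 0.04 m or height (world z) of shim_back_left below 0.018 m or angle between shim_back_left's own z axis and vertical above 0.4 rad) or (height (world z) of shim_back_right above 0.04 m or height (world z) of shim_back_right below 0.018 m or angle between shim_back_right's own z axis and vertical above 0.4 rad)).
It fails at once if the base plate is lifted, tilted up or shoved more than 15 mm out of place (height (world z) of plate above 0.042 m or angle between plate's own z axis and vertical above 0.06 rad or distance of plate from where it was at the start of the episode above 0.015 m).
It fails at once if the bowl is knocked, shifted or lifted (distance of bowl from where it was at the start of the episode above 0.02 m or angle between bowl's own z axis and vertical above 0.25 rad).
It fails at once if the bottle, the brush pot or the jar is moved or tipped ((distance of bottle from where it was at the start of the episode above 0.03 m or angle between bottle's own z axis and vertical above 0.3 rad) or (distance of brush_pot from where it was at the start of the episode above 0.03 m or angle between brush_pot's own z axis and vertical above 0.3 rad) or (distance of glaze_jar from where it was at the start of the episode above 0.03 m or angle between glaze_jar's own z axis and vertical above 0.3 rad)).
It also fails if it takes over 72 s, if anything falls off the work surface, if the arm or the gripper's body presses on something with over 40 N, if the wrist force passes 120 N, or if a joint passes its speed limit or range.

## Working session

There is one attempt and no reset: what is moved stays moved. The work goes in short steps, Python scripts to look and compute and a tool call to move; the robot and the scene stay as the last step left them, time stands still between calls to the robot, and variables do not carry over. Pictures are saved under pics/ and viewed, and the job is handed in when it is done.

Besides the shell and the picture viewer there is one more tool, called as name(argument=value, ...), one argument or row to a line, values as JSON. step_arm: Moves the arm, as the interface text tells. Its arguments: {"type":"object","properties":{"moves":{"type":"array"},"newtons":{"type":"number"}},"required":["moves"]}

```bash
ls; mkdir -p pics; cat > h.py <<'E'
import numpy as np, cv2
from plant import sensors, vision, hand_in, ctrl
def snap(n,fn=None):
    im=vision.get_image(n)
    if fn: cv2.imwrite('pics/'+fn,im['pixels'])
    return im
def cloud(im):
    R,_=cv2.Rodrigues(np.array(im['rvec'],float)); t=np.array(im['tvec'],float).ravel()
    z=im['z_map']; v,u=np.mgrid[:420,:560]
    P=np.stack([(u-im['cx'])/im['fx']*z,(v-im['cy'])/im['fy']*z,z],-1)
    W=(P-t)@R
    W[z==0]=np.nan
    return W
def proj(im,p):
    R,_=cv2.Rodrigues(np.array(im['rvec'],float)); t=np.array(im['tvec'],float).ravel()
    c=np.atleast_2d(p)@R.T+t
    return np.stack([c[:,0]/c[:,2]*im['fx']+im['cx'],c[:,1]/c[:,2]*im['fy']+im['cy']],-1)
E
python3 - <<'E'
from h import *
for n in ['scene','side','wrist']: snap(n,n+'0.png')
s=sensors.read_state();print({k:np.round(v,4) for k,v in s.items()},ctrl.tcp_to_tips)
E
```

```text
pics
{'time': np.float64(0.15), 'joint_pos': array([-75.7343,  36.0457,   2.2046,  86.9786,  -1.5456,  57.083 ,
        -1.1457]), 'joint_vel': array([-0.0689, -0.2026, -0.038 , -0.2116,  0.0114,  0.1319,  0.1303]), 'tau': array([ 9.00000e-04, -5.50091e+01,  1.14490e+00, -1.86817e+01,
       -5.21000e-02,  2.10000e-02,  1.00000e-04]), 'ee_pos': array([0.2011, 0.6176, 0.2218]), 'tcp_rot': array([1.799977e+02, 7.760000e-02, 7.196400e+01]), 'wrist_force': array([ 0.6159, -0.4008,  0.443 ]), 'wrist_torque': array([-0.0088, -0.0268, -0.0036]), 'gripper_width': np.float64(0.0939)} 0.017
```

View pics/scene0.png

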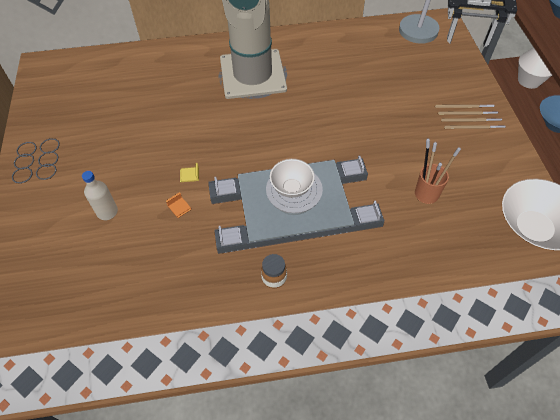

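View pics/side0.png

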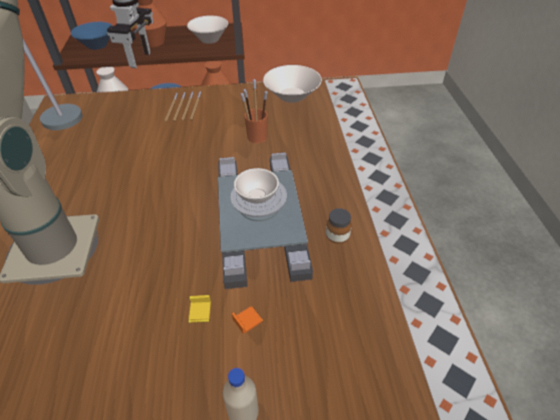

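View pics/wrist0.png

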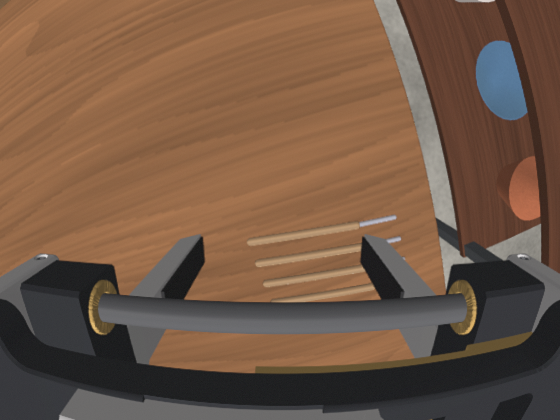

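The scene view shows the plate at about (295,203). The four grey shims are at (226,188) front left, (352,170) front right, (231,236) back left and (370,214) back right as far as image sides go; I still have to work out left and right. The orange (178,205) and yellow (189,174) look-alikes lie on the bench.

```bash
python3 - <<'E'
from h import *
for cam in ['scene','side']:
    im=snap(cam); W=cloud(im)
    print(cam,'px of origin,x.6,y.3',proj(im,np.array([[0,0,0],[.6,0,0],[.6,.3,0]])).round())
    m=vision.masks_of(cam,'plate')
    mk=m[0]['mask']; P=W[mk]; P=P[np.isfinite(P[:,0])]
    print('score',m[0]['score'],mk.sum(), np.percentile(P[:,2],[5,50,95]))
    Q=P[abs(P[:,2]-.046)<.004]
    r=cv2.minAreaRect(Q[:,:2].astype(np.float32)*1000); print('rect',r, Q[:,2].mean())
    print(cv2.boxPoints(r).round(1).tolist())
    for lab in ['shim_front_left','shim_front_right','shim_back_left','shim_back_right','bowl','bottle','brush_pot','glaze_jar']:
        for d in vision.masks_of(cam,lab)[:6]:
            P=W[d['mask']];P=P[np.isfinite(P[:,0])]
            print(lab,round(d['score'],2),np.round(d['box']),np.nanmedian(P,0).round(3),P.min(0).round(3),P.max(0).round(3))
E
```

```text
scene px of origin,x.6,y.3 [[252.  74.]
 [278. 223.]
 [385. 209.]]
score 0.86 5930 [0.04167998 0.04631334 0.08988605]
rect ((555.5264892578125, 48.899208068847656), (224.0753631591797, 280.27288818359375), 1.5169923305511475) 0.04583193290657117
[[439.79998779296875, 186.0], [447.20001220703125, -94.19999694824219], [671.2000122070312, -88.19999694824219], [663.7999877929688, 192.0]]
shim_front_left 0.57 [343. 158. 363. 177.] [0.472 0.233 0.036] [0.444 0.201 0.027] [0.497 0.267 0.06 ]
shim_front_right 0.65 [214. 178. 235. 195.] [ 0.481 -0.134  0.036] [ 0.452 -0.158  0.029] [ 0.506 -0.107  0.061]
shim_front_right 0.62 [167. 196. 188. 217.] [ 0.5   -0.27   0.006] [ 0.461 -0.3   -0.003] [ 0.538 -0.239  0.031]
shim_front_right 0.59 [180. 165. 204. 183.] [ 0.399 -0.233  0.006] [ 0.368 -0.261 -0.002] [ 0.422 -0.205  0.031]
shim_front_right 0.22 [415. 139. 459. 202.] [0.573 0.42  0.073] [ 0.37   0.386 -0.005] [0.61  0.542 0.206]
shim_back_left 0.94 [357. 203. 380. 221.] [0.629 0.241 0.036] [0.604 0.209 0.029] [0.652 0.271 0.062]
bowl 0.77 [270. 161. 315. 200.] [0.533 0.046 0.115] [ 0.382 -0
[... 1503 characters left out ...]
t 0.52 [272. 154. 290. 171.] [0.627 0.246 0.038] [0.603 0.208 0.028] [0.652 0.275 0.06 ]
shim_back_right 0.25 [325. 208. 351. 240.] [ 0.752 -0.054  0.056] [ 0.725 -0.07   0.002] [ 0.788 -0.01   0.08 ]
bowl 0.94 [237. 168. 277. 207.] [0.55  0.064 0.121] [ 0.493 -0.015  0.093] [0.606 0.1   0.144]
bottle 0.63 [223. 371. 259. 418.] [ 0.49  -0.48   0.115] [ 0.446 -0.497 -0.003] [ 0.517 -0.38   0.175]
brush_pot 0.76 [247.  77. 266. 144.] [0.566 0.404 0.071] [0.528 0.385 0.001] [0.605 0.654 0.207]
glaze_jar 0.7 [325. 208. 352. 243.] [ 0.753 -0.054  0.055] [ 0.725 -0.07  -0.002] [0.8   0.067 0.08 ]
glaze_jar 0.28 [216. 168. 312. 254.] [ 0.554 -0.006  0.048] [ 0.441 -0.096  0.002] [0.674 0.193 0.097]
```

Left is the +y side, on the right in the scene image. Plate centre is about (0.554, 0.049), yaw about 1.6°; both cameras agree and the size is right. The shims' medians sit on the rails at z 0.036, while the orange and yellow decoys are on the bench at (0.50,-0.27) and (0.40,-0.23), so they don't matter. I'll rise, turn the jaw axis along the plate's x and shut the fingers.

step_arm(
  moves=[
    [0,0,0,-3,0],
    [0,0,0,-3,0],
    [0,0,0,-2,0.12],
    [0,0,0,0,0.12],
    [0,0,0,0,0.12],
    [0,0,0,0,0.12],
    [0,0,0,0,0.12],
    [0,0,0,0,0.12],
    [0,0,0,0,0.12],
    [0,0,0,0,0.12],
  ],
  newtons=20,
)

```text
time: 1.98
ee_pos: [0.2011, 0.6181, 0.3025]
tcp_rot: [-180.0, 0.0, 16.6]
wrist_force: [-0.0, -0.6, -0.3]
gripper_width: 0.0306
```

```bash
python3 - <<'E'
from h import *
im=snap('scene'); W=cloud(im); 
S=snap('side'); WS=cloud(S)
c,s=np.cos(np.radians(1.6)),np.sin(np.radians(1.6))
for nm,w in(('scene',W),('side',WS)):
    D=w.reshape(-1,3); D=D[np.isfinite(D[:,0])]
    d=D[:,:2]-[.5545,.0486]; L=np.c_[d@[c,s],d@[-s,c],D[:,2]]
    for n,sx,sy in(('FL',-1,1),('FR',-1,-1),('BL',1,1),('BR',1,-1)):
        k=(abs(L[:,0]-sx*.08)<.035)&(L[:,1]*sy>.15)&(L[:,1]*sy<.24)&(L[:,2]>.045)&(L[:,2]<.07)
        Q=L[k]; print(nm,n,k.sum(),np.percentile(Q,[5,50,95],axis=0).round(4).tolist())
E
```

```text
scene FL 44 [[-0.0982, 0.2057, 0.0462], [-0.0775, 0.2079, 0.0537], [-0.0561, 0.2117, 0.0575]]
scene FR 36 [[-0.1023, -0.2048, 0.0486], [-0.0771, -0.2021, 0.0556], [-0.0561, -0.1994, 0.06]]
scene BL 53 [[0.0579, 0.2053, 0.0462], [0.082, 0.2075, 0.0536], [0.1011, 0.2115, 0.0579]]
scene BR 45 [[0.0576, -0.211, 0.0485], [0.083, -0.2084, 0.056], [0.1024, -0.2054, 0.0598]]
side FL 69 [[-0.1012, 0.2038, 0.0461], [-0.08, 0.2072, 0.0545], [-0.0601, 0.2127, 0.0599]]
side FR 100 [[-0.1009, -0.206, 0.0463], [-0.0812, -0.2042, 0.0545], [-0.06, -0.199, 0.0592]]
side BL 67 [[0.0556, 0.2043, 0.0455], [0.0761, 0.208, 0.0533], [0.0978, 0.2129, 0.0593]]
side BR 92 [[0.0578, -0.2116, 0.0463], [0.0784, -0.2095, 0.0547], [0.0991, -0.2053, 0.0586]]
```

step_arm(
  moves=[
    [0,0,0,0,0.12],
    [0,0,0,0,0.12],
    [0,0,0,0,0.022],
    [0,1.6,2.9,0,0],
    [0,1.6,2.9,0,0],
    [0,1.6,2.9,0,0],
    [0,1.6,2.9,0,0],
    [0,1.6,2.9,0,0],
    [0,1.6,2.9,0,0],
    [0,1.6,2.9,0,0],
  ],
)

```text
time: 2.92
ee_pos: [0.3206, 0.4176, 0.3027]
tcp_rot: [-180.0, -0.0, 2.3]
wrist_force: [0.9, 1.0, 0.7]
gripper_width: 0.0004
```

step_arm(
  moves=[
    [0,1.6,2.9,0,0],
    [0,1.6,2.9,0,0],
    [0,1.6,2.9,0,0],
    [0,1.6,2.9,0,0],
    [0,1.6,2.9,0,0],
    [0,1.6,2.9,0,0],
    [0,1.6,2.9,0,0],
    [0,1.6,2.9,0,0],
    [0,0,0,0,0],
    [0,0,0,0,0],
  ],
)

```text
time: 3.75
ee_pos: [0.4567, 0.1897, 0.3027]
tcp_rot: [180.0, -0.0, 1.9]
wrist_force: [0.0, 1.1, -1.2]
gripper_width: 0.0008
```

step_arm(
  moves=[
    [0,1.4,3.4,0,0],
    [0,0,0,3,0],
    [0,0,0,4,0],
    [0,0,0,4,0],
    [0,0,0,4,0],
    [0,0,0,4,0],
    [0,0,0,2,0],
    [0,0,0,1,0],
    [0,0,0,0,0],
    [0,0,0,0,0],
  ],
)

```text
time: 4.58
ee_pos: [0.4712, 0.159, 0.0829]
tcp_rot: [-180.0, -0.0, 2.1]
wrist_force: [0.3, -0.8, 0.4]
gripper_width: 0.0006
```

```bash
python3 - <<'E'
from h import *
im=snap('side','side1.png');im=snap('scene','scene1.png')
E
```

```text
(no output)
```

View pics/side1.png

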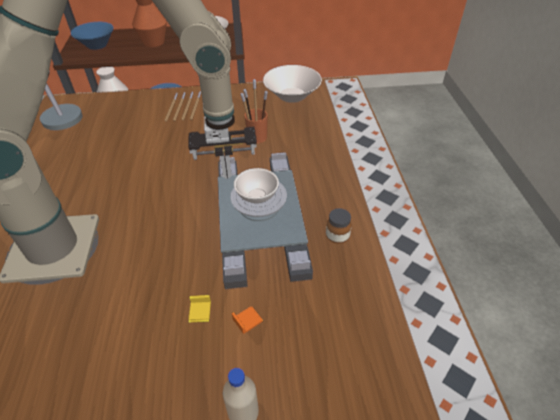

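The side view shows the shut fingers coming down at about (227,172), over the plate's near-left corner, with the body along x and clear of the bowl. Now I press in small steps.

step_arm(
  moves=[
    [0,0,0,0.8,0],
    [0,0,0,0.6,0],
    [0,0,0,0.3,0],
    [0,0,0,0.2,0],
    [0,0,0,0.1,0],
    [0,0,0,0,0],
  ],
)

```text
time: 5.18
ee_pos: [0.4708, 0.158, 0.0632]
tcp_rot: [-180.0, 0.0, 1.9]
wrist_force: [-1.5, 0.4, 10.2]
gripper_width: 0.0007
```

step_arm(
  moves=[
    [0,0,0,0.2,0],
    [0,0,0,0.1,0],
    [0,0,0,0,0],
    [0,0,0,0,0],
  ],
)

```text
time: 5.52
ee_pos: [0.4709, 0.158, 0.0629]
tcp_rot: [-179.8, -0.0, 1.9]
wrist_force: [-7.8, -1.8, 41.2]
gripper_width: 0.0008
```

Front left is firm (41 N at z = 0.0629). Next is back left.

step_arm(
  moves=[
    [0,0,0,-3,0],
    [0,0,0,-2,0],
    [0,4,0,0,0],
    [0,4,0,0,0],
    [0,4,0,0,0],
    [0,4,0,0,0],
    [0,0,0,0,0],
    [0,0,0,0,0],
  ],
)

```text
time: 6.18
ee_pos: [0.6324, 0.1627, 0.1088]
tcp_rot: [180.0, -0.0, 1.9]
wrist_force: [-0.8, -0.8, 0.4]
gripper_width: 0.0003
```

step_arm(
  moves=[
    [0,0,0,2.5,0],
    [0,0,0,1,0],
    [0,0,0,0.6,0],
    [0,0,0,0,0],
  ],
)

```text
time: 6.52
ee_pos: [0.6286, 0.1633, 0.0669]
tcp_rot: [180.0, 0.2, 2.0]
wrist_force: [0.0, 0.9, -1.0]
gripper_width: 0.0004
```

step_arm(
  moves=[
    [0,0,0,0.2,0],
    [0,0,0,0.2,0],
    [0,0,0,0.1,0],
    [0,0,0,0,0],
  ],
)

```text
time: 6.85
ee_pos: [0.6311, 0.1635, 0.0638]
tcp_rot: [-180.0, -0.0, 2.0]
wrist_force: [0.6, 0.2, -0.9]
gripper_width: 0.0006
```

step_arm(
  moves=[
    [0,0,0,0.1,0],
    [0,0,0,0,0],
    [0,0,0,0,0],
  ],
)

```text
time: 7.1
ee_pos: [0.6312, 0.1635, 0.0633]
tcp_rot: [-180.0, -0.0, 1.9]
wrist_force: [-1.5, 0.3, 5.0]
gripper_width: 0.0004
```

step_arm(
  moves=[
    [0,0,0,0.1,0],
    [0,0,0,0,0],
    [0,0,0,0,0],
  ],
)

```text
time: 7.35
ee_pos: [0.6313, 0.1635, 0.0633]
tcp_rot: [-180.0, -0.1, 1.9]
wrist_force: [-3.3, -0.3, 10.7]
gripper_width: 0.0006
```

step_arm(
  moves=[
    [0,0,0,0.1,0],
    [0,0,0,0,0],
    [0,0,0,0,0],
  ],
)

```text
time: 7.6
ee_pos: [0.6313, 0.1635, 0.0632]
tcp_rot: [-179.9, -0.1, 1.9]
wrist_force: [-5.3, -1.2, 18.1]
gripper_width: 0.0006
```

Back left is firm too (18 N, no sinking). Over to back right, passing high above the bowl.

step_arm(
  moves=[
    [0,0,0,-4,0],
    [0,0,0,-4,0],
    [0,0,0,-4,0],
    [0,0,0,-2,0],
    [0,0,3.7,0,0],
    [0,0,3.7,0,0],
    [0,0,3.7,0,0],
    [0,0,3.7,0,0],
    [0,0,3.7,0,0],
    [0,0,3.7,0,0],
  ],
)

```text
time: 8.43
ee_pos: [0.6383, -0.0601, 0.2006]
tcp_rot: [-180.0, -0.0, 2.0]
wrist_force: [1.0, -0.3, 0.4]
gripper_width: 0.0005
```

step_arm(
  moves=[
    [0,0,0,0,0],
    [0,0,0,3,0],
    [0,0,0,4,0],
    [0,0,0,3,0],
    [0,0,0,2,0],
    [0,0,0,1,0],
    [0,0,0,0,0],
    [0,0,0,0,0],
  ],
)

```text
time: 9.1
ee_pos: [0.6388, -0.0586, 0.0708]
tcp_rot: [180.0, -0.0, 1.9]
wrist_force: [0.2, -0.7, 0.7]
gripper_width: 0.0007
```

step_arm(
  moves=[
    [0,0,0,0.4,0],
    [0,0,0,0.3,0],
    [0,0,0,0.1,0],
    [0,0,0,0,0],
    [0,0,0,0,0],
  ],
)

```text
time: 9.52
ee_pos: [0.6391, -0.0584, 0.0633]
tcp_rot: [180.0, -0.1, 2.0]
wrist_force: [-0.4, 0.7, 3.6]
gripper_width: 0.0006
```

step_arm(
  moves=[
    [0,0,0,0.1,0],
    [0,0,0,0.1,0],
    [0,0,0,0,0],
    [0,0,0,0,0],
  ],
)

```text
time: 9.85
ee_pos: [0.6391, -0.0585, 0.0632]
tcp_rot: [-180.0, -0.1, 1.9]
wrist_force: [-4.4, 1.2, 17.1]
gripper_width: 0.0004
```

Back right is firm (17 N), so front right is left; I'll press it to make sure.

step_arm(
  moves=[
    [0,0,0,-3,0],
    [0,0,0,-2,0],
    [0,-4,0,0,0],
    [0,-4,0,0,0],
    [0,-4,0,0,0],
    [0,-4,0,0,0],
    [0,0,0,1,0],
    [0,0,0,2,0],
    [0,0,0,1,0],
    [0,0,0,0,0],
  ],
)

```text
time: 10.68
ee_pos: [0.4777, -0.0637, 0.0689]
tcp_rot: [-180.0, 0.2, 1.9]
wrist_force: [0.0, -0.2, -0.1]
gripper_width: 0.0006
```

step_arm(
  moves=[
    [0,0,0,0.4,0],
    [0,0,0,0.3,0],
    [0,0,0,0.3,0],
    [0,0,0,0.2,0],
    [0,0,0,0,0],
    [0,0,0,0,0],
  ],
)

```text
time: 11.18
ee_pos: [0.4791, -0.0642, 0.0589]
tcp_rot: [180.0, -0.1, 1.9]
wrist_force: [-0.1, -1.0, 5.4]
gripper_width: 0.0005
```

step_arm(
  moves=[
    [0,0,0,0.1,0],
    [0,0,0,0,0],
    [0,0,0,0,0],
  ],
)

```text
time: 11.43
ee_pos: [0.4792, -0.0642, 0.0586]
tcp_rot: [180.0, -0.1, 1.9]
wrist_force: [-2.3, -0.8, 12.8]
gripper_width: 0.0004
```

```bash
python3 - <<'E'
from h import *
s=sensors.read_state(); R=cv2.Rodrigues(np.zeros(3))[0]
im=snap('side','side2.png'); 
cv2.imwrite('pics/side2c.png',cv2.resize(im['pixels'][140:300,180:340],None,fx=3.7,fy=3.7,interpolation=cv2.INTER_CUBIC))
W=cloud(im);D=W.reshape(-1,3);D=D[np.isfinite(D[:,0])]
c,sn=np.cos(np.radians(1.6)),np.sin(np.radians(1.6)); d=D[:,:2]-[.5545,.0486]; L=np.c_[d@[c,sn],d@[-sn,c],D[:,2]]
k=(abs(L[:,0]+.08)<.03)&(L[:,1]<-.16)&(L[:,1]>-.24)&(L[:,2]>.045)&(L[:,2]<.07)
print(np.percentile(L[k],[5,50,95],axis=0).round(4))
E
```

```text
[[-0.1012 -0.2059  0.0462]
 [-0.0805 -0.2038  0.0543]
 [-0.0601 -0.1991  0.0592]]
```

View pics/side2c.png

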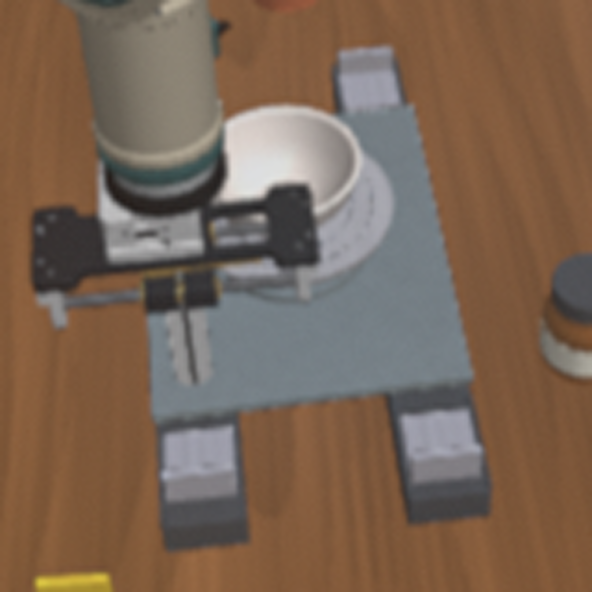

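Front right sinks 4.7 mm at 13 N, so it is the rocking corner. Its shim is the grey one at crop (200,470), on the rail with its tab's outer face at local y of about -0.206; the yellow one is on the bench. I'll go behind the tab.

step_arm(
  moves=[
    [0,0,0,-1,0],
    [0,0,0,-2,0],
    [0,0,0,-3,0],
    [0,-0.2,3,0,0],
    [0,0,3,0,0],
    [0,0,3,0,0],
    [0,0,3.1,0,0],
    [0,0,0,0,0],
    [0,0,0,2,0],
    [0,0,0,0,0],
  ],
)

```text
time: 12.32
ee_pos: [0.4793, -0.1845, 0.096]
tcp_rot: [-179.9, 0.2, 1.9]
wrist_force: [-1.2, 0.4, 0.5]
gripper_width: 0.0007
```

```bash
cat >> h.py <<'E'
def loc():
    s=sensors.read_state(); p=s['ee_pos']; c,sn=np.cos(np.radians(1.6)),np.sin(np.radians(1.6)); d=p[:2]-[.5545,.0486]
    print('local tcp',(d@[c,sn]).round(4),(d@[-sn,c]).round(4),p.round(4),'F',np.round(s['wrist_force'],1))
def fr(cam):
    im=vision.get_image(cam); D=cloud(im).reshape(-1,3);D=D[np.isfinite(D[:,0])]
    c,sn=np.cos(np.radians(1.6)),np.sin(np.radians(1.6)); d=D[:,:2]-[.5545,.0486]; L=np.c_[d@[c,sn],d@[-sn,c],D[:,2]]
    k=(abs(L[:,0]+.08)<.03)&(L[:,1]<-.14)&(L[:,1]>-.24)&(L[:,2]>.049)&(L[:,2]<.06)
    if k.sum(): print(cam,np.percentile(L[k],[5,50,95],axis=0).round(4).tolist())
    return im
E
python3 - <<'E'
from h import *
loc()
im=fr('side'); cv2.imwrite('pics/side3c.png',cv2.resize(im['pixels'][140:300,180:340],None,fx=3.7,fy=3.7,interpolation=cv2.INTER_CUBIC))
E
```

```text
local tcp -0.0817 -0.2309 [ 0.4793 -0.1845  0.096 ] F [-1.2  0.4  0.5]
side [[-0.1027, -0.206, 0.0504], [-0.0672, -0.2036, 0.0558], [-0.058, -0.199, 0.0588]]
```

View pics/side3c.png

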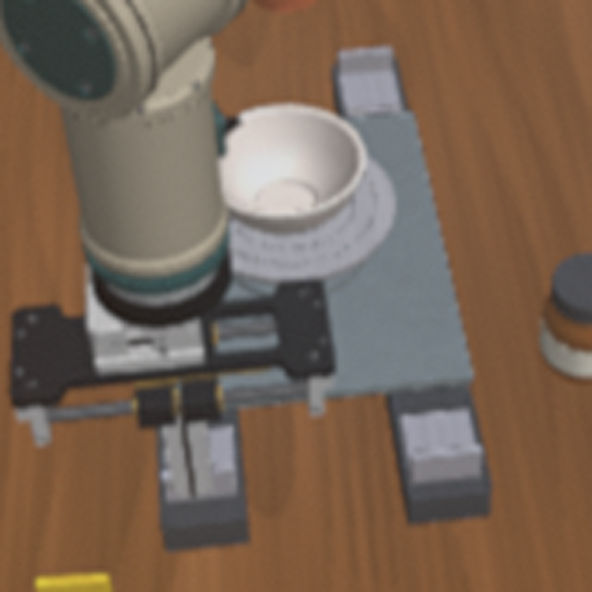

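The fingers hang about 17 mm outside the tab (crop (190,490)), lined up with the rail. Going down to tip height 40 mm.

step_arm(
  moves=[
    [0,0.1,0,1.5,0],
    [0,0,0,1.5,0],
    [0,0,0,0.8,0],
    [0,0,0,0,0],
    [0,0,0,0,0],
  ],
)

```text
time: 12.78
ee_pos: [0.4816, -0.1845, 0.0597]
tcp_rot: [-180.0, 0.0, 2.0]
wrist_force: [-0.5, 0.4, 0.3]
gripper_width: 0.0002
```

```bash
python3 - <<'E'
from h import *
loc()
im=fr('side')
E
```

```text
local tcp -0.0793 -0.2309 [ 0.4816 -0.1845  0.0597] F [-0.5  0.4  0.3]
side [[-0.1024, -0.2395, 0.0492], [-0.0765, -0.2061, 0.0554], [-0.0599, -0.1999, 0.0592]]
```

step_arm(
  moves=[
    [0,0,-0.5,0.2,0],
    [0,0,-0.6,0,0],
    [0,0,-0.6,0,0],
    [0,0,-0.6,0,0],
    [0,0,-0.6,0,0],
    [0,0,-0.6,0,0],
    [0,0,-0.6,0,0],
    [0,0,-0.6,0,0],
    [0,0,-0.6,0,0],
    [0,0,0,0,0],
  ],
)

```text
time: 13.67
ee_pos: [0.4796, -0.1299, 0.0573]
tcp_rot: [-179.9, 0.0, 2.1]
wrist_force: [0.5, -0.2, -0.3]
gripper_width: 0.0002
```

```bash
python3 - <<'E'
from h import *
loc()
im=fr('side'); cv2.imwrite('pics/side4c.png',cv2.resize(im['pixels'][140:300,180:340],None,fx=3.7,fy=3.7,interpolation=cv2.INTER_CUBIC))
E
```

```text
local tcp -0.0798 -0.1763 [ 0.4796 -0.1299  0.0573] F [ 0.5 -0.2 -0.3]
side [[-0.1023, -0.1858, 0.0497], [-0.0827, -0.1671, 0.0556], [-0.0605, -0.1616, 0.0588]]
```

View pics/side4c.png

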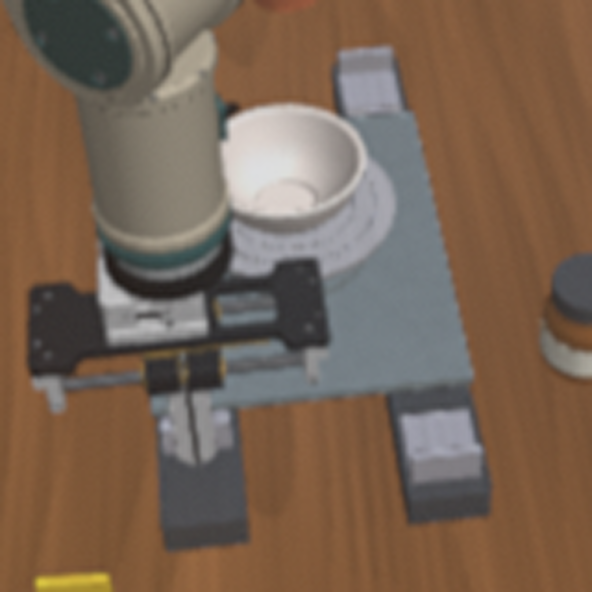

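The shim has slid in: tab outer face at about -0.168, with ~22 mm left and no resistance. I continue.

step_arm(
  moves=[
    [0,0,-0.5,0,0],
    [0,0,-0.5,0,0],
    [0,0,-0.5,0,0],
    [0,0,-0.3,0,0],
    [0,0,-0.2,0,0],
    [0,0,0,0,0],
    [0,0,0,0,0],
  ],
)

```text
time: 14.3
ee_pos: [0.4791, -0.1116, 0.0574]
tcp_rot: [-180.0, 0.0, 2.0]
wrist_force: [-0.0, 0.2, 0.4]
gripper_width: 0.001
```

step_arm(
  moves=[
    [0,0,-0.1,0,0],
    [0,0,-0.1,0,0],
    [0,0,-0.1,0,0],
    [0,0,0,0,0],
    [0,0,0,0,0],
  ],
)

```text
time: 14.72
ee_pos: [0.4791, -0.1093, 0.0575]
tcp_rot: [180.0, -0.0, 1.9]
wrist_force: [0.2, -2.4, -0.2]
gripper_width: 0.0005
```

```bash
python3 - <<'E'
from h import *
loc()
im=fr('side'); cv2.imwrite('pics/side5c.png',cv2.resize(im['pixels'][140:300,180:340],None,fx=3.7,fy=3.7,interpolation=cv2.INTER_CUBIC))
E
```

```text
local tcp -0.0798 -0.1557 [ 0.4791 -0.1093  0.0575] F [ 0.2 -2.4 -0.2]
side [[-0.1016, -0.1654, 0.0502], [-0.0797, -0.1538, 0.0558], [-0.0606, -0.1421, 0.0592]]
```

View pics/side5c.png

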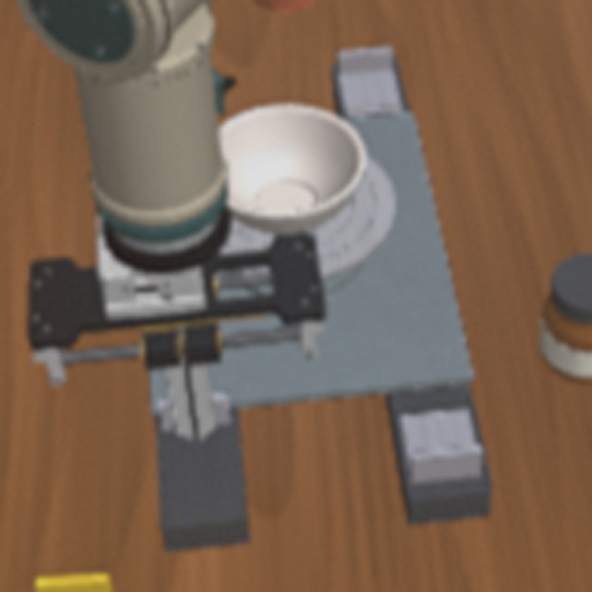

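The tab is nearly at the plate edge (about 1–2 mm left, contact force starting). A little more, until the force rises.

step_arm(
  moves=[
    [0,0,-0.1,0,0],
    [0,0,0,0,0],
    [0,0,0,0,0],
  ],
)

```text
time: 15.02
ee_pos: [0.4791, -0.1092, 0.0575]
tcp_rot: [179.9, -0.0, 1.9]
wrist_force: [-0.7, -5.0, -0.4]
gripper_width: 0.0004
```

step_arm(
  moves=[
    [0,0,-0.1,0,0],
    [0,0,0,0,0],
    [0,0,0,0,0],
  ],
)

```text
time: 15.27
ee_pos: [0.4791, -0.1092, 0.0575]
tcp_rot: [179.8, -0.0, 1.8]
wrist_force: [-0.5, -6.9, -1.3]
gripper_width: 0.0002
```

```bash
python3 - <<'E'
from h import *
loc(); fr('side')
E
```

```text
local tcp -0.0798 -0.1556 [ 0.4791 -0.1092  0.0575] F [-0.5 -6.9 -1.3]
side [[-0.1023, -0.1654, 0.0494], [-0.0799, -0.1477, 0.056], [-0.0611, -0.1413, 0.0592]]
```

It came to a solid stop: 7 N with no motion, tab inner face at about -0.141 against the plate edge at -0.140. Backing off, rising and looking.

step_arm(
  moves=[
    [0,0,0.4,0,0],
    [0,0,1,0,0],
    [0,0,1,0,0],
    [0,0,0,-3,0],
    [0,0,0,-4,0],
    [0,0,0,-4,0],
    [0,0,3,-4,0],
    [0,0,4,0,0],
    [0,0,0,0,0],
  ],
)

```text
time: 16.07
ee_pos: [0.483, -0.2051, 0.204]
tcp_rot: [179.6, -0.4, 1.5]
wrist_force: [0.4, -1.4, 0.5]
gripper_width: 0.0004
```

```bash
python3 - <<'E'
from h import *
loc()
im=fr('scene'); a=cv2.resize(im['pixels'][140:260,190:350],None,fx=4,fy=4,interpolation=cv2.INTER_CUBIC); cv2.imwrite('pics/scene6c.png',a)
im=fr('side'); cv2.imwrite('pics/side6c.png',cv2.resize(im['pixels'][140:300,180:340],None,fx=3.7,fy=3.7,interpolation=cv2.INTER_CUBIC))
E
```

```text
local tcp -0.0785 -0.2516 [ 0.483  -0.2051  0.204 ] F [ 0.4 -1.4  0.5]
scene [[-0.1013, -0.1458, 0.0503], [-0.0782, -0.1432, 0.0558], [-0.0573, -0.1404, 0.0587]]
side [[-0.1022, -0.1466, 0.0493], [-0.0736, -0.1451, 0.0548], [-0.0592, -0.1412, 0.0586]]
```

View pics/side6c.png

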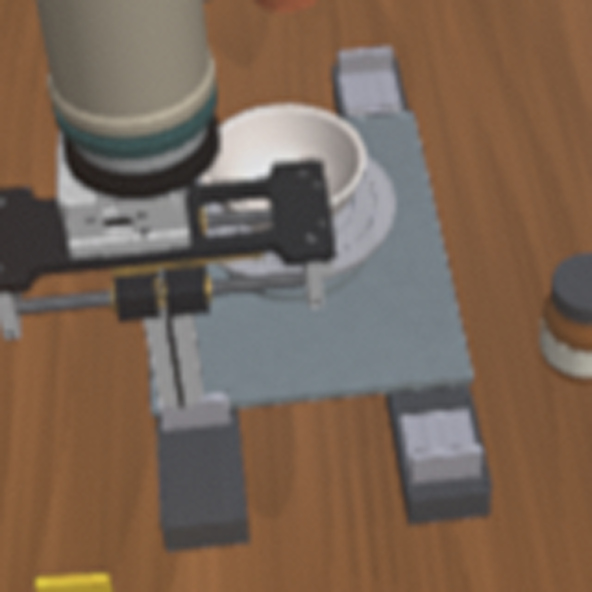

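View pics/scene6c.png

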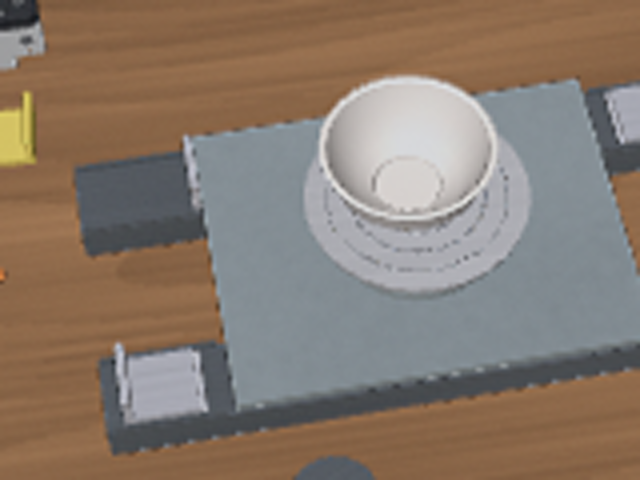

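The tab (scene crop (192,172)) lies flat against the plate edge, from -0.140 to -0.146 local. Now back over the corner to press.

step_arm(
  moves=[
    [0,0,-3.5,0,0],
    [0,0,-3.5,0,0],
    [0,0,-3.5,0,0],
    [0,-0.1,-3.5,0,0],
    [0,0,0,3,0],
    [0,0,0,4,0],
    [0,0,0,3,0],
    [0,0,0,2,0],
    [0,0,0,1,0],
    [0,0,0,0,0],
  ],
)

```text
time: 17.0
ee_pos: [0.4742, -0.055, 0.0686]
tcp_rot: [-179.9, 0.3, 2.0]
wrist_force: [-0.7, 0.5, 0.2]
gripper_width: 0.0008
```

step_arm(
  moves=[
    [0,0,0,0.4,0],
    [0,0,0,0.2,0],
    [0,0,0,0,0],
    [0,0,0,0,0],
  ],
)

```text
time: 17.33
ee_pos: [0.4769, -0.056, 0.0656]
tcp_rot: [180.0, -0.1, 2.0]
wrist_force: [-0.6, 0.0, 0.0]
gripper_width: 0.0006
```

step_arm(
  moves=[
    [0,0,0.7,0,0],
    [0,0,0,0.2,0],
    [0,0,0,0.1,0],
    [0,0,0,0,0],
    [0,0,0,0,0],
  ],
)

```text
time: 17.75
ee_pos: [0.4772, -0.0642, 0.0628]
tcp_rot: [179.9, -0.1, 1.9]
wrist_force: [-0.8, -1.2, 10.9]
gripper_width: 0.0004
```

step_arm(
  moves=[
    [0,0,0,0.1,0],
    [0,0,0,0.1,0],
    [0,0,0,0,0],
    [0,0,0,0,0],
  ],
)

```text
time: 18.08
ee_pos: [0.4773, -0.0642, 0.0626]
tcp_rot: [180.0, -0.2, 1.8]
wrist_force: [-4.5, -1.2, 31.9]
gripper_width: 0.0001
```

It no longer sinks: 32 N at z = 0.0626, against 0.0586 before at 13 N. Easing to a moderate press and checking.

step_arm(
  moves=[
    [0,0,0,-0.05,0],
    [0,0,0,0,0],
    [0,0,0,0,0],
    [0,0,0,0,0],
    [0,0,0,0,0],
    [0,0,0,0,0],
  ],
)

```text
time: 18.58
ee_pos: [0.4773, -0.0642, 0.0626]
tcp_rot: [180.0, -0.2, 1.9]
wrist_force: [-3.5, -1.8, 25.9]
gripper_width: 0.0
```

```bash
python3 - <<'E'
from h import *
loc()
im=fr('scene'); fr('side')
cv2.imwrite('pics/scene7.png',im['pixels'])
W=cloud(im)
loc()
E
```

```text
local tcp -0.0804 -0.1106 [ 0.4773 -0.0642  0.0626] F [-3.5 -1.8 25.9]
scene [[-0.1017, -0.1458, 0.0517], [-0.0748, -0.1436, 0.0549], [-0.0589, -0.1408, 0.0581]]
side [[-0.1008, -0.1469, 0.0508], [-0.0809, -0.1443, 0.056], [-0.0601, -0.1407, 0.0589]]
local tcp -0.0804 -0.1106 [ 0.4773 -0.0642  0.0627] F [-3.4 -1.8 25.6]
```

View pics/scene7.png

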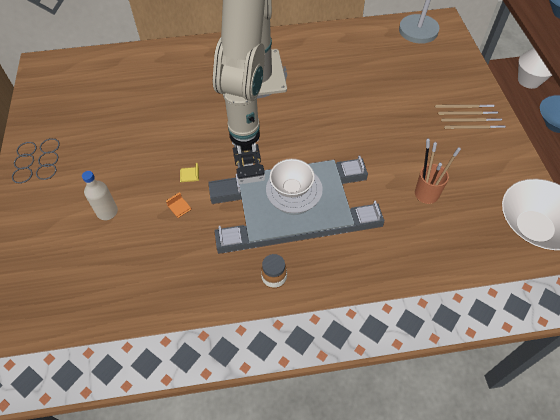

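The fingers press the near-right corner (247,175). The bowl, the other shims, the bottle, the pot and the jar all look unmoved. The force is steady at 26 N, so I hand in.

```bash
python3 - <<'E'
from h import *
print(hand_in())
E
```

```text
the job is handed in; nothing more can be done
None
```

The near-right corner was the one that rocked. I pushed its shim home and handed the job in with the fingers still pressing on that corner.

- **Finding the corner:** I pressed all four. Front left (41 N), back left (18 N) and back right (17 N) were firm. Front right sank 4.7 mm at 13 N.
- **Shim:** I pushed `shim_front_right` in until it stopped hard at about 7 N. Both cameras then put its tab at 140–147 mm from the plate centre, flat against the edge at 140 mm.
- **Final press:** The same corner held without sinking at 32 N, with the tool 4 mm higher than when it sank. I eased to a steady 26 N, at 18.6 s on the clock.
- **Everything else:** In the last picture the bowl, the other three shims, the bottle, the pot and the jar look where they were. I judged that by eye and did not re-measure their positions.

No check failed. The two cameras differed by 1–2 mm on most points, within their calibration. The hand-in gave no verdict.

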